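# Clear the ejector plate and hold it up at 30 degrees

### The arm

A 7-joint arm with a two-finger parallel gripper is mounted at the origin on the work surface. World frame = base frame: x ahead of the robot, y to its left, z up, the work surface at z = 0. Lengths are in m, angles in degrees, forces in N, time in s.
With the tool pointing down it reaches from about 0.425 to 0.95 m from the base axis. Payload 4.7 kg.
Tool frame: the origin (TCP) lies between the finger pads; the fingertips stand arm.tip_reach ahead of it and the grasp point (between the pads) is the TCP (arm.tip_reach is the distance from the TCP to the fingertips, in m); z points along the fingers, y is the line along which they close (so a half turn about z gives the same grasp; the last joint's range is limited). The gripper opens to 87 mm and grips with 3 to 60 N. Pads are 19 mm wide; open, the fingers measure 117 mm over their backs; the gripper's body (75 mm by 190 mm) begins 51 mm behind the grasp point.
Start: joints at [61.828, 26.849, -2.785, 87.806, 1.381, 65.374, -4.715], TCP at [0.301, -0.604, 0.242] pointing down, gripper open.
Joint ranges: [-148.3, 148.3], [-19.14, 114.17], [-79.39, 73.82], [5.75, 140.21], [-59.74, 239.74], [12.07, 113.84], [-152.46, 152.46]. Speed limits (degrees/s): [147.25, 147.25, 180, 180, 180, 180, 180].

### API

Orientations are given as a 3x3 rotation matrix whose columns are the frame's x, y, z axes.
In Python, from bench import observe, imaging, arm gives the robot as it stands.
- The arm moves only by the tool move_arm, never from a script. Its arguments are lists of equal length, an entry for each row: "linear": the shift along the tool's x, y, z in mm, a list of three; "spin": the turn about the tool's z in degrees; "grip": the opening, from 0 (shut) to 1 (fully open). In form: {"linear": [[dx, dy, dz], ...], "spin": [spin, ...], "grip": [grip, ...]}. A call has exactly 10 rows; each row is the pose to reach, as a shift and turn from the pose commanded when the call began, along the tool's axes at that moment; what a row does not reach only later rows make up. A row lasts 1/12 s, in which the tool goes at most 41.7 mm and 7.16 degrees, less where a joint would pass 70% of its speed; a pose out of reach is approached as far as the arm can. A call with a gripper value outside its range is refused whole. The fingers move at their own pace and stop on an object; the grip force is fixed at half the most. Time passes only in rows, so rows that repeat a pose let the fingers close, or fill a call up. It gives the time, the measured TCP pose, the force, the opening and the grip force at its end, in the units of the state.
- observe(): the state, without advancing time (a new reading comes with each control period).
- imaging.grab_frame(name): name is "scene" or "top" or "wrist"; returns a dict with "pixels" (420x560x3 uint8, red, green, blue), "depth" (420x560 float32, m along the optical axis (not along the pixel's ray), 0 where there is no reading), "intrinsics" (3x3 intrinsics, pixels), "xyz" and "attitude" of the camera in the world; the wrist camera has in their place "T_tool_cam" (4x4, takes a point from camera to tool coordinates, whose origin is the TCP and whose axes are the flange's). Camera axes: x right, y down, z forward; pixel columns grow to the right and rows downward; lengths in m; the calibration is good to about 2 mm. The wrist camera is an equidistant fisheye: a pixel r from the principal point sees the ray r / f radians off the axis. A picture is of the moment at which its call begins: read the wrist's pose just before it.
- arm.close_job(): hands the job in; it is judged then, once.
The state is a dict: "time": time; "joints": joint angles; "qvel": joint speeds; "joint_torque": joint torques, N m; "tool_pos": TCP position; "tcp_rot": TCP orientation; "ft_force": force on the tool from outside, world axes, zero at the start; "torque": the same for the moment, N m; "width": finger opening in m; "grip_force": force on a finger pad.
Only numpy, scipy, OpenCV 4.12 (cv2) and the standard library are available. Lean on these libraries where they do the work, as an engineer would, in place of code of your own. Each camera call takes 0.05 s, during which the arm holds its last target. There are 200 camera calls.

### The job

Take the aluminium mallet off the ejector plate and stand it on its head in the yellow tool tray, leaving the plate down meanwhile. Then press the long lever down by its red ball until the plate stands open at 30 degrees (red pointer on the green mark) and finish while still holding it there, because it springs shut when let go. Leave the core box, the vent cutter and the loose clips where they are.

Things in the scene. Friction and masses are not known exactly. Their poses are not given: they have to be found in the camera images.
- ejector (a joint): opening angle of the steel ejector plate in rad: 0 = flat and shut, grows as it rises, stops at 1.0; 30 degrees = 0.524. Plate and lever are one rigid rocker on a level pin. Its weight and a spring push it shut: holding it takes about 4 to 8 N at the ball, and it drops back to 0 when released
- pin (a point): centre of the rocker's hinge pin, 70 mm above the bench, on the blue press bed. x axis = along the pin (level), y axis = level, towards the plate, z up; these axes do not turn with the plate. The plate (150 mm along x, 140 mm along y, 10 mm thick) lies at y 15 to 155 mm, its top 78 mm above the bench when shut. A white dial 134 mm across, on the +x end (away from the robot), carries a green mark at 30 degrees; a red pointer on the rocker points along y when shut
- ball (a point): centre of the red ball knob, 36 mm across, on the end of the 16 mm thick dark lever, 240 mm from the pin's centre. Shut, the lever rises at 35 degrees from level on the -y side of the pin (ball 197 mm out, 208 mm above the bench); at 30 degrees open it rises at 5 degrees (ball 239 mm out, 91 mm above the bench). The ball moves on a circle about the pin in the pin's y-z plane; its axes turn with the plate
- mallet_grip (a point): point on the axis of the mallet's upright round handle (26 mm thick with a 27 mm black sleeve), 105 mm above the foot of the mallet; z axis = up along the handle. The mallet stands on its head, a block 80 x 50 mm (its x and y) and 50 mm high; the handle goes on from 50 to 134 mm above the foot. About 0.35 to 0.7 kg. It starts standing on the shut ejector plate
- tray: fixed square yellow tool tray, 150 x 150 mm outside, 138 x 138 mm inside, walls 25 mm high, inner floor 6 mm above the bench; origin at the centre of its underside, on the bench. It is on the left or the right of the press
- core_box: walnut core box half, 140 x 120 x 46 mm, with brass inlays and two steel corner clips; bystander on the bench, left or right of the press; origin at the centre of its underside
- vent_cutter: green enamel vent cutter standing on end, 52 mm across, 105 mm high; bystander beyond the press; origin at the centre of its underside
- clip0: loose steel corner clip, L-shaped, about 36 x 36 x 26 mm; bystander beyond the press; origin on the bench inside the L
- clip1: second loose steel corner clip like the first
Things that resemble listed ones, but are neither listed nor needed, are in the scene too. Of the things that look like the part that bears mallet_grip, the smaller one is meant. Several things have the shape of the tray; the one meant has the colours described above.

How it is judged (in metres and radians):
On the way:
1. the mallet stands on its head in the tray, let go, with the ejector plate still down (x of mallet_grip in the frame of tray between -0.05 and 0.05 m and y of mallet_grip in the frame of tray between -0.05 and 0.05 m and z of mallet_grip in the frame of tray between 0.1 and 0.118 m and angle between mallet_grip's own z axis and vertical below 0.12 rad and contact force between the fingers and mallet below 0.1 N and value of joint ejector below 0.08 rad), for 0.2 s.
At the end, for the whole second after the job is handed in: the robot holds the rocker by its lever (more than 2 N on it, hand within 160 mm of the ball) with the plate still at 30 degrees, within 3 degrees, and the mallet stands upright (within 7 degrees) on the tray's floor, untouched (x of mallet_grip in the frame of tray between -0.05 and 0.05 m and y of mallet_grip in the frame of tray between -0.05 and 0.05 m and z of mallet_grip in the frame of tray between 0.1 and 0.118 m and angle between mallet_grip's own z axis and vertical below 0.12 rad and contact force between the fingers and mallet below 0.1 N and value of joint ejector between 0.471 and 0.576 rad and velocity of joint ejector between -0.03 and 0.03 rad/s and contact force between any of the fingers, the arm and ejector above 2 N and distance between the grasp point and ball below 0.16 m); the arm keeps its last pose, push and grip.
It fails at once if the plate is raised (beyond 0.15 rad) before the mallet is at the tray (value of joint ejector above 0.15 rad and horizontal distance between mallet_grip and tray above 0.1 m).
It fails at once if a bystander (core box, vent cutter, loose clip) is moved by more than 25 mm (distance of any of core_box, vent_cutter, clip0, clip1 from where it was at the start of the episode above 0.025 m).
It also fails if it takes over 54 s, if anything falls off the work surface, if the arm or the gripper's body presses on something with over 40 N, if the wrist force passes 120 N, or if a joint passes its speed limit or range.

## Working session

There is one attempt and no reset: what is moved stays moved. The work goes in short steps, Python scripts to look and compute and a tool call to move; the robot and the scene stay as the last step left them, time stands still between calls to the robot, and variables do not carry over. Pictures are saved under pics/ and viewed, at most 10 in all, crops included, and the job is handed in when it is done.

Besides the shell and the picture viewer there is one more tool, called after ">>>" in YAML: its name, and indented under it one key for each argument. move_arm: Moves the arm, as the interface text tells. Its arguments: {"type":"object","properties":{"linear":{"type":"array","items":{"type":"array","items":{"type":"number"}}},"spin":{"type":"array","items":{"type":"number"}},"grip":{"type":"array","items":{"type":"number"}}},"required":["linear","spin","grip"]}

```bash
mkdir -p pics
cat > h.py <<'E'
import numpy as np, cv2
from bench import observe, imaging, arm
def grab(n):
    f=imaging.grab_frame(n); np.savez(f'{n}.npz',**f); return f
def save(im,p): cv2.imwrite('pics/'+p,cv2.cvtColor(im,cv2.COLOR_RGB2BGR))
def cloud(f):
    K=f['intrinsics'];d=f['depth'];v,u=np.mgrid[:d.shape[0],:d.shape[1]]
    p=np.stack([(u-K[0,2])/K[0,0]*d,(v-K[1,2])/K[1,1]*d,d],-1)
    return p@np.array(f['attitude']).T+np.array(f['xyz'])
E
python3 - <<'E'
from h import *
s=observe();print(s);print(arm.tip_reach)
a=grab('scene');b=grab('top')
save(a['pixels'],'s0.png');save(b['pixels'],'t0.png')
print(a['xyz'],a['attitude'],b['xyz'],b['attitude'])
E
```

```text
{'time': 0.0, 'joints': array([61.82880793, 26.89598106, -2.7858349 , 87.87504447,  1.38144941,
       65.37525964, -4.71533511]), 'qvel': array([ 0.07813829,  0.08072222, -0.0301743 ,  0.04666346, -0.06093839,
        0.00666229,  0.01642414]), 'joint_torque': array([-5.17612480e-04, -5.07965076e+01, -8.08048923e-02, -2.36154503e+01,
       -6.12123753e-02,  3.79013980e-02,  1.44306987e-04]), 'tool_pos': array([ 0.30110893, -0.60347275,  0.24050532]), 'tcp_rot': array([[ 8.94786900e-01,  4.46492461e-01, -9.41561629e-04],
       [ 4.46493448e-01, -8.94785236e-01,  1.72692084e-03],
       [-7.14383099e-05, -1.96562724e-03, -9.99998066e-01]]), 'ft_force': array([ 0.79124293, -0.22247853,  0.19841765]), 'torque': array([ 0.01369959,  0.03056839, -0.03563485]), 'grip_force': 0.0, 'width': 0.08688463772794168}
0.019
[1.20880691 0.96655744 0.92120289] [[-0.80993988  0.32981088 -0.48499709]
 [ 0.58644496  0.44280965 -0.67823441]
 [-0.0089277  -0.8337532  -0.55206512]] [ 0.23064557 -0.00586656  1.721081  ] [[-0.0153378  -0.98350707  0.18021819]
 [-0.99984444  0.01665597  0.00580322]
 [-0.00870921 -0.18010115 -0.98360954]]
```

View pics/s0.png

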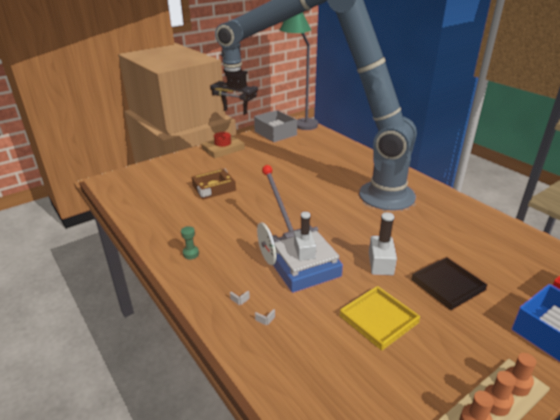

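View pics/t0.png

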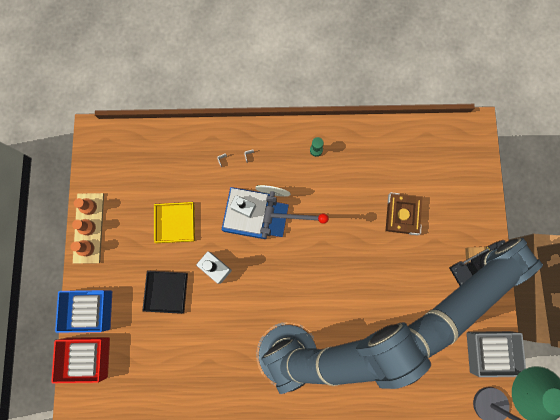

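The scene shows two mallets: one on the plate (scene 305,235; top 243,203) and a larger one on the bench (scene 385,245; top 211,267). There is a yellow tray (top 174,222) and a black one (165,291). The smaller mallet on the plate and the yellow tray fit the description. I'll confirm this in one crop and measure.

Run:
```python
from h import *
b=np.load('top.npz');a=np.load('scene.npz')
c=b['pixels'][165:320,140:350]; c=cv2.resize(c,None,fx=3.8,fy=3.8,interpolation=cv2.INTER_CUBIC)
save(c,'t0c.png')
P=cloud(b);Q=cloud(a)
h=cv2.cvtColor(b['pixels'],cv2.COLOR_RGB2HSV)
def seg(n,m,u0,u1,v0,v1,zlo=-1,zhi=9):
    M=np.zeros_like(m);M[v0:v1,u0:u1]=m[v0:v1,u0:u1];M&=(P[...,2]>zlo)&(P[...,2]<zhi)
    p=P[M];r=cv2.minAreaRect((p[:,:2]*1000).astype(np.float32))
    print(n,len(p),p.mean(0).round(4),'med z',np.median(p[:,2]).round(4),'rect',r)
T=np.ones(h.shape[:2],bool)
yel=(h[...,0]>20)&(h[...,0]<35)&(h[...,1]>150)
seg('tray',yel,145,205,195,250)
seg('ball',((h[...,0]<8)|(h[...,0]>172))&(h[...,1]>170),312,335,208,230,0.15)
seg('plate',T,215,300,180,245,0.068,0.09)
seg('head',T,215,275,185,230,0.115,0.14)
seg('handle',T,215,275,180,230,0.19,0.23)
seg('bighead',T,190,235,245,290,0.03,0.07)
seg('big top',T,190,235,245,290,0.1,0.3)
seg('core',T,380,430,185,240,0.03,0.06)
seg('cutter',T,305,330,135,160,0.05,0.13)
seg('clips',T,210,260,145,170,0.012,0.04)
seg('lever',T,270,318,205,225,0.1,0.25)
```

```text
tray 1605 [0.4933 0.4276 0.0179] med z 0.0063 rect ((424.72198486328125, 242.77169799804688), (600.9568481445312, 191.82635498046875), 69.72908782958984)
ball 81 [ 0.4676 -0.1259  0.2193] med z 0.2187 rect ((468.03472900390625, -126.18772888183594), (33.11891174316406, 30.66307830810547), 61.853538513183594)
plate 1522 [0.5189 0.1247 0.0775] med z 0.0771 rect ((522.0053100585938, 108.29283905029297), (220.5236358642578, 179.5132598876953), 78.29228210449219)
head 269 [0.5391 0.1428 0.1265] med z 0.1264 rect ((568.6878051757812, 125.40315246582031), (89.28850555419922, 157.74234008789062), 48.12516403198242)
handle 59 [0.5338 0.1553 0.2094] med z 0.2107 rect ((534.9027709960938, 155.50872802734375), (24.951576232910156, 26.29200553894043), 1.1842806339263916)
bighead 378 [0.3163 0.2626 0.0631] med z 0.0648 rect ((320.62750244140625, 270.3375244140625), (111.43663024902344, 68.10357666015625), 49.31768798828125)
big top 130 [0.3186 0.2651 0.1659] med z 0.1771 rect ((319.98834228515625, 268.5208435058594), (36.369346618652344, 34.6888542175293), 65.31211853027344)
core 859 [ 0.51   -0.4472  0.0435] med z 0.0437 rect ((511.47491455078125, -448.1501770019531), (129.14666748046875, 149.26724243164062), 82.21641540527344)
cutter 117 [ 0.7735 -0.1237  0.0979] med z 0.0989 rect ((775.617431640625, -124.40342712402344), (41.22686767578125, 43.92256164550781), 86.96746063232422)
clips 57 [0.7542 0.1985 0.0235] med z 0.0242 rect ((748.8358764648438, 191.21823120117188), (42.90166091918945, 144.06541442871094), 11.359602928161621)
lever 187 [ 0.4869 -0.039   0.1518] med z 0.1512 rect ((489.063720703125, -33.55401611328125), (152.84156799316406, 16.775135040283203), 78.39764404296875)
```

View pics/t0c.png

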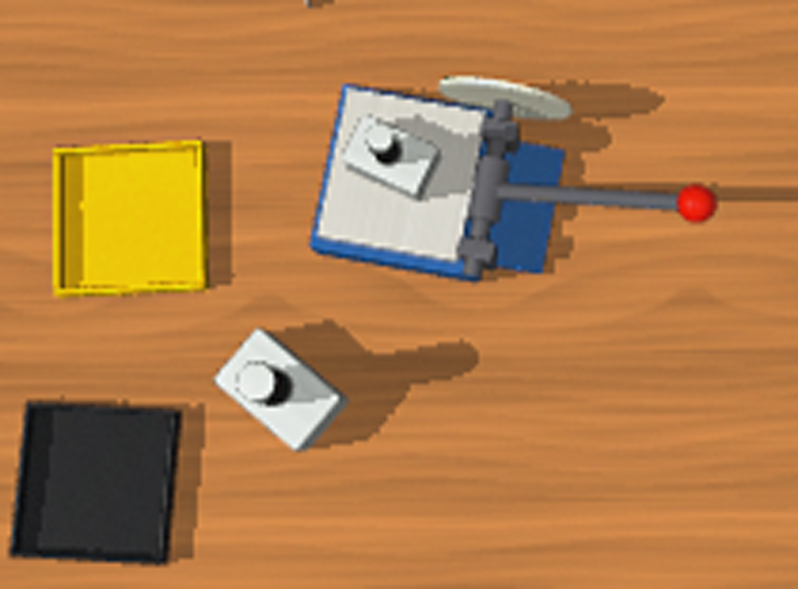

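Crop confirms it: the smaller, thinner-handled mallet is on the plate (crop 383,148), the larger on the bench (262,383), and the yellow tray is at crop (130,217). Next I'll refine the numbers.

Run:
```python
from h import *
b=np.load('top.npz');a=np.load('scene.npz')
for n,f in (('top',b),('scene',a)):
    P=cloud(f).reshape(-1,3);h=cv2.cvtColor(f['pixels'],cv2.COLOR_RGB2HSV).reshape(-1,3).astype(int)
    box=lambda x0,x1,y0,y1,z0,z1:(P[:,0]>x0)&(P[:,0]<x1)&(P[:,1]>y0)&(P[:,1]<y1)&(P[:,2]>z0)&(P[:,2]<z1)
    def rect(t,m):
        p=P[m];
        if len(p)<5: print(n,t,len(p));return
        r=cv2.minAreaRect((p[:,:2]*1000).astype(np.float32));print(n,t,len(p),p.mean(0).round(4),'z',p[:,2].min().round(3),p[:,2].max().round(3),np.round(r[0],1),np.round(r[1],1),round(r[2],1))
    yel=(h[:,0]>20)&(h[:,0]<35)&(h[:,1]>150)
    rect('floor',yel&box(.35,.65,.3,.55,-.01,.012))
    rect('rim',yel&box(.35,.65,.3,.55,.02,.03))
    red=((h[:,0]<8)|(h[:,0]>172))&(h[:,1]>150)&box(.3,.6,-.25,0,.15,.25)
    p=P[red];A=np.c_[2*p,np.ones(len(p))];s=np.linalg.lstsq(A,(p**2).sum(1),rcond=None)[0];print(n,'ball sphere',s[:3].round(4),'r',np.sqrt(s[3]+s[:3]@s[:3]).round(4),len(p))
    rect('head',box(.48,.6,.08,.22,.122,.133))
    rect('handle',box(.48,.6,.08,.22,.15,.23))
    rect('htop',box(.48,.6,.08,.22,.205,.225))
    rect('plate',(h[:,1]<60)&box(.4,.66,.02,.26,.072,.084))
    m=box(.4,.55,-.1,-.02,.09,.2);p=P[m]
    if m.sum()>20:
        d=np.linalg.svd(p-p.mean(0))[2][0];d*=np.sign(d[1]);print(n,'lever dir',d.round(3),'elev',np.degrees(np.arcsin(-d[2])).round(1),'az of +y',np.degrees(np.arctan2(d[1],d[0])).round(1))
```

```text
top floor 1223 [0.4958 0.4296 0.0045] z -0.009 0.012 [493.8 430.1] [148.9 156.5] 2.3
top rim 194 [0.4934 0.4305 0.0241] z 0.02 0.03 [494.6 427.1] [149.6 151.2] 2.2
top ball sphere [ 0.4688 -0.1265  0.2125] r 0.015 82
top head 185 [0.5317 0.1538 0.1269] z 0.122 0.132 [535.4 155.1] [80.6 50.3] 63.9
top handle 76 [0.5322 0.1543 0.2004] z 0.151 0.22 [534.8 155.3] [25.4 26.4] 2.0
top htop 51 [0.5343 0.1555 0.2114] z 0.205 0.22 [534.9 156. ] [24.9 25. ] 1.2
top plate 1228 [0.5187 0.1287 0.0774] z 0.072 0.084 [529.7 130.5] [177.8 176.2] 75.9
top lever dir [ 0.165  0.79  -0.591] elev 36.2 az of +y 78.2
scene floor 1957 [0.4925 0.428  0.007 ] z -0.003 0.012 [496.  420.4] [153.4 168.3] 1.8
scene rim 518 [0.5028 0.4332 0.0247] z 0.02 0.03 [497.5 428.9] [151.5 152.5] 2.4
scene ball sphere [ 0.4745 -0.1228  0.2123] r 0.0139 74
scene head 227 [0.5451 0.1652 0.1279] z 0.122 0.133 [539.1 159. ] [82.1 51.2] 61.9
scene handle 201 [0.542  0.1629 0.1868] z 0.15 0.216 [538.1 159.5] [26.4 27. ] 63.1
scene htop 58 [0.5396 0.1591 0.2108] z 0.205 0.216 [537.8 158.9] [25.1 27. ] 63.1
scene plate 1214 [0.5386 0.151  0.0785] z 0.072 0.084 [539.1 132.7] [177.4 188.3] 75.0
scene lever dir [ 0.162  0.791 -0.59 ] elev 36.2 az of +y 78.4
```

>>> move_arm:
  linear:
    - [0,0,-40]
    - [0,0,-75]
    - [550,-576,-75]
    - [550,-576,-75]
    - [550,-576,-75]
    - [550,-576,-75]
    - [550,-576,-75]
    - [550,-576,-75]
    - [550,-576,-75]
    - [550,-576,-75]
  spin: [0,0,-51.5,-51.5,-51.5,-51.5,-51.5,-51.5,-51.5,-51.5]
  grip: [1,1,1,1,1,1,1,1,1,1]

```text
time: 0.93
tool_pos: [0.3996, -0.2834, 0.3163]
tcp_rot: [[0.203, 0.979, -0.0], [0.979, -0.203, -0.0], [-0.0, -0.0, -1.0]]
ft_force: [0.9, 0.1, 0.4]
width: 0.0869
grip_force: 0.0
```

>>> move_arm:
  linear:
    - [459,44,0]
    - [459,44,0]
    - [459,44,0]
    - [459,44,0]
    - [459,44,0]
    - [459,44,0]
    - [459,44,0]
    - [459,44,0]
    - [459,44,0]
    - [459,44,0]
  spin: [0,0,0,0,0,0,0,0,0,0]
  grip: [1,1,1,1,1,1,1,1,1,1]

```text
time: 1.77
tool_pos: [0.5248, 0.1137, 0.3164]
tcp_rot: [[0.208, 0.978, -0.0], [0.978, -0.208, -0.001], [-0.001, -0.0, -1.0]]
ft_force: [0.6, -0.5, -0.3]
width: 0.087
grip_force: 0.0
```

>>> move_arm:
  linear:
    - [60,0,0]
    - [60,0,0]
    - [60,0,0]
    - [60,0,0]
    - [60,0,0]
    - [60,0,0]
    - [60,0,0]
    - [60,0,0]
    - [60,0,0]
    - [60,0,0]
  spin: [0,0,0,0,0,0,0,0,0,0]
  grip: [1,1,1,1,1,1,1,1,1,1]

```text
time: 2.6
tool_pos: [0.5373, 0.1701, 0.3167]
tcp_rot: [[0.209, 0.978, 0.0], [0.978, -0.209, -0.0], [-0.0, 0.0, -1.0]]
ft_force: [0.4, 0.3, -0.1]
width: 0.0867
grip_force: 0.0
```

>>> move_arm:
  linear:
    - [-13,1.5,0]
    - [-13,1.5,30]
    - [-13,1.5,65]
    - [-13,1.5,95]
    - [-13,1.5,115]
    - [-13,1.5,130]
    - [-13,1.5,134]
    - [-13,1.5,134]
    - [-13,1.5,134]
    - [-13,1.5,134]
  spin: [0,0,0,0,0,0,0,0,0,0]
  grip: [1,1,1,1,1,1,1,1,1,0.9]

```text
time: 3.43
tool_pos: [0.5369, 0.1581, 0.184]
tcp_rot: [[0.208, 0.978, 0.003], [0.978, -0.208, 0.001], [0.001, 0.002, -1.0]]
ft_force: [0.2, 0.4, -0.2]
width: 0.0848
grip_force: 0.0
```

>>> move_arm:
  linear:
    - [0,0,0]
    - [0,0,0]
    - [0,0,0]
    - [0,0,0]
    - [0,0,0]
    - [0,0,0]
    - [0,0,0]
    - [0,0,0]
    - [0,0,0]
    - [0,0,0]
  spin: [0,0,0,0,0,0,0,0,0,0]
  grip: [0.5,0.4,0.3,0.2,0.1,0.1,0.1,0.1,0.1,0.1]

```text
time: 4.27
tool_pos: [0.536, 0.1577, 0.1825]
tcp_rot: [[0.208, 0.978, 0.0], [0.978, -0.208, -0.0], [-0.0, 0.0, -1.0]]
ft_force: [-0.0, 0.6, 0.0]
width: 0.0256
grip_force: 30.0
```

>>> move_arm:
  linear:
    - [0,0,-10]
    - [0,0,-30]
    - [0,0,-55]
    - [0,0,-70]
    - [20,-7,-70]
    - [45,-17,-70]
    - [75,-28,-70]
    - [105,-39,-70]
    - [135,-50,-70]
    - [165,-61,-70]
  spin: [0,0,0,0,0,0,0,0,0,0]
  grip: [0.1,0.1,0.1,0.1,0.1,0.1,0.1,0.1,0.1,0.1]

```text
time: 5.1
tool_pos: [0.5096, 0.3323, 0.2519]
tcp_rot: [[0.208, 0.978, -0.002], [0.978, -0.208, -0.002], [-0.002, -0.001, -1.0]]
ft_force: [1.5, -0.0, -6.0]
width: 0.0256
grip_force: 30.0
```

>>> move_arm:
  linear:
    - [30,-12,0]
    - [55,-22,0]
    - [75,-29,0]
    - [87,-33,0]
    - [91,-34.5,0]
    - [91,-34.5,0]
    - [91,-34.5,0]
    - [91,-34.5,0]
    - [91,-34.5,0]
    - [91,-34.5,0]
  spin: [0,0,0,0,0,0,0,0,0,0]
  grip: [0.1,0.1,0.1,0.1,0.1,0.1,0.1,0.1,0.1,0.1]

```text
time: 5.93
tool_pos: [0.4965, 0.4265, 0.2526]
tcp_rot: [[0.21, 0.978, 0.0], [0.978, -0.21, -0.001], [-0.001, 0.001, -1.0]]
ft_force: [0.2, 0.2, -5.2]
width: 0.0255
grip_force: 30.0
```

Run:
```python
from h import *
s=observe();print(s['time'],s['tool_pos'],s['tcp_rot'].round(3),s['ft_force'],s['width'])
a=grab('scene');c=cv2.resize(a['pixels'][180:360,220:440],None,fx=3,fy=3);save(c,'s1.png')
```

```text
5.9333 [0.49650468 0.42649491 0.25262209] [[ 0.21   0.978  0.   ]
 [ 0.978 -0.21  -0.001]
 [-0.001  0.001 -1.   ]] [ 0.16269727  0.24106597 -5.15486821] 0.025493160258627186
```

View pics/s1.png

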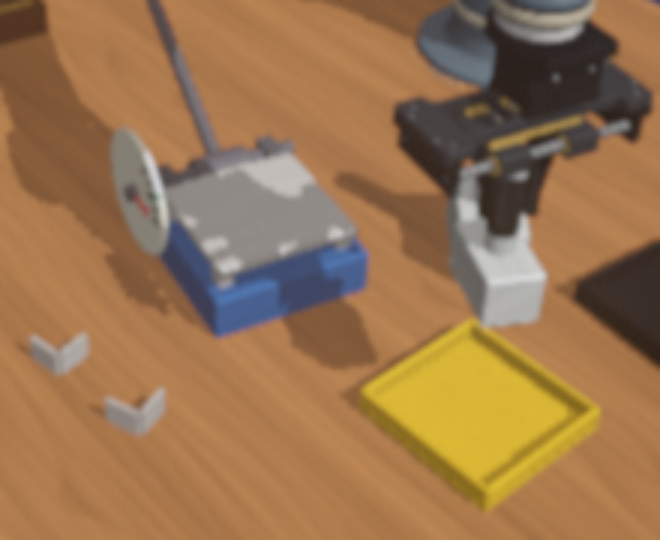

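The mallet is held upright (crop 495,260), the plate is shut, and the tray (480,415) is below. I'll lower it now.

>>> move_arm:
  linear:
    - [0,0,25]
    - [0,0,55]
    - [0,0,85]
    - [0,0,110]
    - [0,0,125]
    - [0,0,133]
    - [0,0,137]
    - [0,0,139]
    - [0,0,140]
    - [0,0,140]
  spin: [0,0,0,0,0,0,0,0,0,0]
  grip: [0.1,0.1,0.1,0.1,0.1,0.1,0.1,0.1,0.1,0.1]

```text
time: 6.82
tool_pos: [0.4963, 0.4285, 0.1138]
tcp_rot: [[0.208, 0.978, 0.002], [0.978, -0.208, 0.001], [0.002, 0.001, -1.0]]
ft_force: [0.3, 0.3, -5.8]
width: 0.0254
grip_force: 30.0
```

>>> move_arm:
  linear:
    - [0,0,0.5]
    - [0,0,1]
    - [0,0,1.5]
    - [0,0,1.5]
    - [0,0,1.5]
    - [0,0,1.5]
    - [0,0,1.5]
    - [0,0,1.5]
    - [0,0,1.5]
    - [0,0,1.5]
  spin: [0,0,0,0,0,0,0,0,0,0]
  grip: [0.1,0.1,0.1,0.1,0.1,0.1,0.1,0.1,0.1,0.1]

```text
time: 7.65
tool_pos: [0.4957, 0.4279, 0.111]
tcp_rot: [[0.208, 0.978, 0.0], [0.978, -0.208, -0.0], [-0.0, 0.0, -1.0]]
ft_force: [0.6, -0.9, -5.6]
width: 0.0253
grip_force: 30.0
```

Still carrying the weight, so I'll go 1.5 mm lower in small steps.

>>> move_arm:
  linear:
    - [0,0,0.4]
    - [0,0,0.8]
    - [0,0,1.2]
    - [0,0,1.5]
    - [0,0,1.5]
    - [0,0,1.5]
    - [0,0,1.5]
    - [0,0,1.5]
    - [0,0,1.5]
    - [0,0,1.5]
  spin: [0,0,0,0,0,0,0,0,0,0]
  grip: [0.1,0.1,0.1,0.1,0.1,0.1,0.1,0.1,0.1,0.1]

```text
time: 8.48
tool_pos: [0.4958, 0.428, 0.1109]
tcp_rot: [[0.208, 0.978, 0.001], [0.978, -0.208, -0.0], [-0.0, 0.001, -1.0]]
ft_force: [-1.6, -3.6, 4.9]
width: 0.0254
grip_force: 30.0
```

Contact made (+4.9 N). Release and retreat upward.

>>> move_arm:
  linear:
    - [0,0,-0.5]
    - [0,0,-0.5]
    - [0,0,-0.5]
    - [0,0,-0.5]
    - [0,0,-0.5]
    - [0,0,-0.5]
    - [0,0,-0.5]
    - [0,0,-0.5]
    - [0,0,-0.5]
    - [0,0,-0.5]
  spin: [0,0,0,0,0,0,0,0,0,0]
  grip: [0.35,0.5,0.7,0.9,0.9,0.9,0.9,0.9,0.9,0.9]

```text
time: 9.32
tool_pos: [0.4957, 0.4279, 0.11]
tcp_rot: [[0.208, 0.978, 0.0], [0.978, -0.208, 0.0], [0.0, 0.0, -1.0]]
ft_force: [-0.2, 0.1, -0.1]
width: 0.0765
grip_force: 0.0
```

>>> move_arm:
  linear:
    - [0,0,-15]
    - [0,0,-40]
    - [0,0,-80]
    - [0,0,-120]
    - [0,0,-160]
    - [0,0,-190]
    - [0,0,-200]
    - [0,0,-200]
    - [0,0,-200]
    - [0,0,-200]
  spin: [0,0,0,0,0,0,0,0,0,0]
  grip: [1,1,1,1,1,1,1,1,1,1]

```text
time: 10.15
tool_pos: [0.4952, 0.4269, 0.3081]
tcp_rot: [[0.208, 0.978, -0.002], [0.978, -0.208, -0.003], [-0.003, -0.002, -1.0]]
ft_force: [-0.2, 0.2, -0.9]
width: 0.0871
grip_force: 0.0
```

Run:
```python
from h import *
s=observe();print(s['time'],s['tool_pos'],s['tcp_rot'].round(3),s['ft_force'],s['width'])
a=grab('scene');b=grab('top')
save(np.hstack([cv2.resize(a['pixels'][210:360,300:450],(400,400)),cv2.resize(b['pixels'][165:285,135:255],(400,400))]),'p2.png')
for f in(a,b):
    P=cloud(f).reshape(-1,3)
    m=(abs(P[:,0]-.496)<.06)&(abs(P[:,1]-.428)<.06)
    for lo,hi in((.045,.065),(.08,.15)):
        p=P[m&(P[:,2]>lo)&(P[:,2]<hi)]
        if len(p)>5: print(len(p),p.mean(0).round(4),p[:,2].max().round(4),cv2.minAreaRect((p[:,:2]*1e3).astype(np.float32)))
```

```text
10.15 [0.49524181 0.4269342  0.30812255] [[ 0.208  0.978 -0.002]
 [ 0.978 -0.208 -0.003]
 [-0.003 -0.002 -1.   ]] [-0.22450126  0.24250097 -0.86859702] 0.08708040860565293
386 [0.5064 0.4348 0.0556] 0.065 ((497.84112548828125, 427.4993591308594), (81.80818176269531, 51.357643127441406), 63.348419189453125)
241 [0.5023 0.4307 0.1173] 0.1446 ((498.09405517578125, 427.53472900390625), (26.472850799560547, 26.61347007751465), 50.10472869873047)
```

View pics/p2.png

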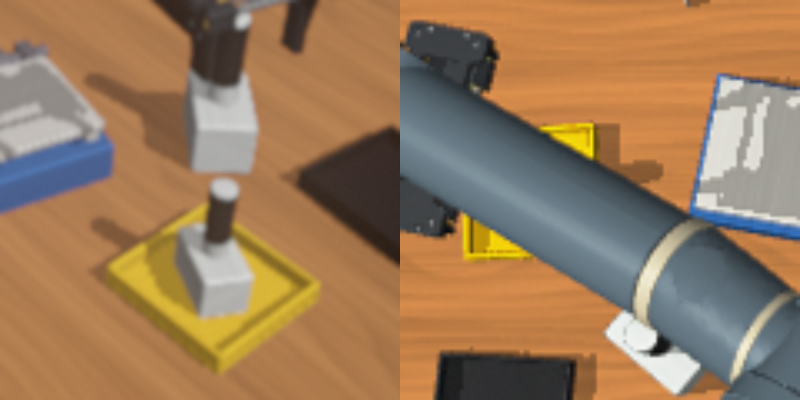

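The mallet stands upright in the centre of the yellow tray (left panel 215,250) and the plate is still down. Next I move above the red ball.

>>> move_arm:
  linear:
    - [-545,91,0]
    - [-545,91,0]
    - [-545,91,0]
    - [-545,91,0]
    - [-545,91,0]
    - [-545,91,0]
    - [-545,91,0]
    - [-545,91,0]
    - [-545,91,0]
    - [-545,91,0]
  spin: [0,0,0,0,0,0,0,0,0,0]
  grip: [1,1,1,1,1,1,1,1,1,1]

```text
time: 11.08
tool_pos: [0.4763, 0.0094, 0.309]
tcp_rot: [[0.208, 0.978, -0.002], [0.978, -0.208, -0.0], [-0.0, -0.002, -1.0]]
ft_force: [1.5, -0.2, -0.5]
width: 0.0871
grip_force: 0.0
```

>>> move_arm:
  linear:
    - [-40,7,0]
    - [-80,14,0]
    - [-105,19,0]
    - [-120,21,0]
    - [-120,21,0]
    - [-120,21,0]
    - [-120,21,0]
    - [-120,21,0]
    - [-120,21,0]
    - [-120,21,0]
  spin: [0,0,0,0,0,0,0,0,0,0]
  grip: [1,1,1,1,1,1,1,1,1,1]

```text
time: 11.92
tool_pos: [0.4733, -0.109, 0.3101]
tcp_rot: [[0.206, 0.979, 0.0], [0.979, -0.206, 0.0], [0.0, 0.0, -1.0]]
ft_force: [0.0, -0.5, -0.4]
width: 0.0868
grip_force: 0.0
```

Run:
```python
from h import *
from bench import imaging
s=observe();w=imaging.grab_frame('wrist')
print(s['tool_pos'],w['T_tool_cam'],w['intrinsics'])
h=cv2.cvtColor(w['pixels'],cv2.COLOR_RGB2HSV)
m=(((h[...,0]<8)|(h[...,0]>172))&(h[...,1]>150)).astype(np.uint8)
n,l,st,c=cv2.connectedComponentsWithStats(m);T=np.array(w['T_tool_cam']);K=w['intrinsics']
for i in range(1,n):
    if st[i,4]<60: continue
    v,u=np.where(l==i);x=(u-K[0,2])/K[0,0];y=(v-K[1,2])/K[1,1];r=np.hypot(x,y)
    d=w['depth'][v,u];k=np.where(r>1e-6,np.tan(r)/np.maximum(r,1e-6),1)
    p=np.c_[x*k*d,y*k*d,d][d>0];q=p@T[:3,:3].T+T[:3,3]
    W=q@s['tcp_rot'].T+s['tool_pos']
    A=np.c_[2*W,np.ones(len(W))];o=np.linalg.lstsq(A,(W**2).sum(1),rcond=None)[0]
    print(st[i],c[i],W.mean(0).round(4),W[:,2].max().round(4),o[:3].round(4),np.sqrt(abs(o[3]+o[:3]@o[:3])))
save(w['pixels'],'w.png')
```

```text
[ 0.47325492 -0.10896912  0.31006824] [[ 4.89490942e-04 -9.59822714e-01 -2.80606698e-01  7.62675137e-02]
 [ 9.99999323e-01  1.73549651e-04  1.15076980e-03  1.12474075e-03]
 [-1.05583580e-03 -2.80607071e-01  9.59822149e-01 -1.44208002e-01]
 [ 0.00000000e+00  0.00000000e+00  0.00000000e+00  1.00000000e+00]] [[325.1922621    0.         279.40845384]
 [  0.         325.1922621  205.00147529]
 [  0.           0.           1.        ]]
[ 259  213   44   44 1528] [280.28730366 234.2486911 ] [ 0.472  -0.125   0.2197] 0.2286 [ 0.4638 -0.1672  0.1088] 0.12110987046644552
```

View pics/w.png

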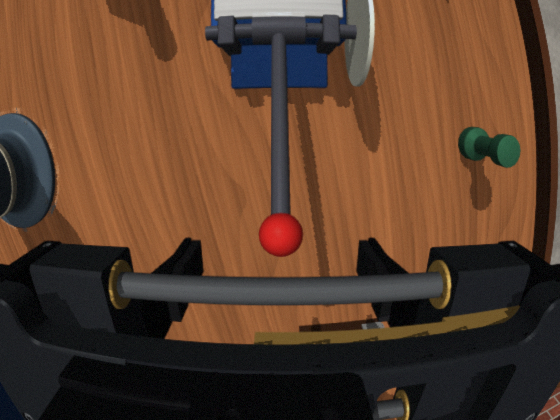

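The wrist picture shows the ball (280,234) midway between the fingers, with the lever lined up with the tool's x axis. I'll descend and grip.

>>> move_arm:
  linear:
    - [-16,2,0]
    - [-16,2,20]
    - [-16,2,45]
    - [-16,2,70]
    - [-16,2,88]
    - [-16,2,97]
    - [-16,2,101]
    - [-16,2,101]
    - [-16,2,101]
    - [-16,2,101]
  spin: [0,0,0,0,0,0,0,0,0,0]
  grip: [1,1,1,1,1,1,1,1,1,1]

```text
time: 12.8
tool_pos: [0.4727, -0.1262, 0.2103]
tcp_rot: [[0.208, 0.978, 0.002], [0.978, -0.208, -0.001], [-0.0, 0.003, -1.0]]
ft_force: [0.3, 0.1, -0.8]
width: 0.0872
grip_force: 0.0
```

>>> move_arm:
  linear:
    - [0,0,0]
    - [0,0,0]
    - [0,0,0]
    - [0,0,0]
    - [0,0,0]
    - [0,0,0]
    - [0,0,0]
    - [0,0,0]
    - [0,0,0]
    - [0,0,0]
  spin: [0,0,0,0,0,0,0,0,0,0]
  grip: [0.6,0.5,0.4,0.3,0.2,0.2,0.2,0.2,0.2,0.2]

```text
time: 13.63
tool_pos: [0.4707, -0.1261, 0.2088]
tcp_rot: [[0.208, 0.978, -0.003], [0.978, -0.208, 0.0], [-0.0, -0.003, -1.0]]
ft_force: [-4.0, -0.0, 2.3]
width: 0.0347
grip_force: 30.0
```

>>> move_arm:
  linear:
    - [-5.8,0,8.8]
    - [-11.2,0,17.7]
    - [-16.3,0,26.9]
    - [-20.9,0,36.3]
    - [-25.1,0,45.9]
    - [-28.9,0,55.6]
    - [-32.3,0,65.5]
    - [-35.2,0,75.6]
    - [-37.7,0,85.8]
    - [-39.8,0,96]
  spin: [0,0,0,0,0,0,0,0,0,0]
  grip: [0.2,0.2,0.2,0.2,0.2,0.2,0.2,0.2,0.2,0.2]

```text
time: 14.47
tool_pos: [0.4628, -0.1653, 0.1128]
tcp_rot: [[0.208, 0.978, -0.001], [0.978, -0.208, -0.0], [-0.0, -0.001, -1.0]]
ft_force: [-3.5, 1.3, 5.5]
width: 0.0347
grip_force: 30.0
```

>>> move_arm:
  linear:
    - [-1.2,0,8]
    - [-2.2,0,15]
    - [-2.7,0,20.8]
    - [-2.7,0,20.8]
    - [-2.7,0,20.8]
    - [-2.7,0,20.8]
    - [-2.7,0,20.8]
    - [-2.7,0,20.8]
    - [-2.7,0,20.8]
    - [-2.7,0,20.8]
  spin: [0,0,0,0,0,0,0,0,0,0]
  grip: [0.2,0.2,0.2,0.2,0.2,0.2,0.2,0.2,0.2,0.2]

```text
time: 15.3
tool_pos: [0.4623, -0.168, 0.0925]
tcp_rot: [[0.208, 0.978, -0.001], [0.978, -0.208, -0.001], [-0.001, -0.001, -1.0]]
ft_force: [-4.4, -0.8, 5.5]
width: 0.0346
grip_force: 30.0
```

Run:
```python
from h import *
s=observe();print(s['time'],s['tool_pos'],s['ft_force'],s['width'],s['qvel'].round(2))
a=grab('scene');b=grab('top')
save(cv2.resize(a['pixels'][150:330,220:420],(800,600),interpolation=cv2.INTER_CUBIC) if 0 else np.hstack([cv2.resize(a['pixels'][215:275,245:305],(400,400),interpolation=cv2.INTER_CUBIC),cv2.resize(a['pixels'][140:350,215:425],(400,400))]),'p3.png')
y=np.array([.208,.978])/np.hypot(.208,.978);ball=np.array([.4712,-.125]);pin=ball+.1966*y
for n,f in(('s',a),('t',b)):
    P=cloud(f).reshape(-1,3);h=cv2.cvtColor(f['pixels'],cv2.COLOR_RGB2HSV).reshape(-1,3)
    X=(P[:,:2]-pin)@[y[1],-y[0]];Y=(P[:,:2]-pin)@y;Z=P[:,2]
    m=(abs(X)<.055)&(Y>.03)&(Y<.13)&(Z>.075)&(Z<.19)&(h[:,1]<70)
    if m.sum()>30: print(n,'plate',m.sum(),np.degrees(np.arctan(np.polyfit(Y[m],Z[m],1)[0])))
    m=(abs(X)<.012)&(Y>-.17)&(Y<-.06)&(Z>.075)&(Z<.2)
    if m.sum()>15: print(n,'lever',m.sum(),np.degrees(np.arctan(np.polyfit(Y[m],Z[m],1)[0])))
```

```text
15.3 [ 0.46233469 -0.16799381  0.0924967 ] [-4.42613652 -0.84682987  5.5238297 ] 0.03464937975680066 [-0.07  0.07 -0.04  0.04 -0.07 -0.08  0.04]
s plate 306 28.302856048773354
s lever 111 -5.108102372117243
t plate 887 29.413511279680936
t lever 127 -4.238297238388417
```

View pics/p3.png

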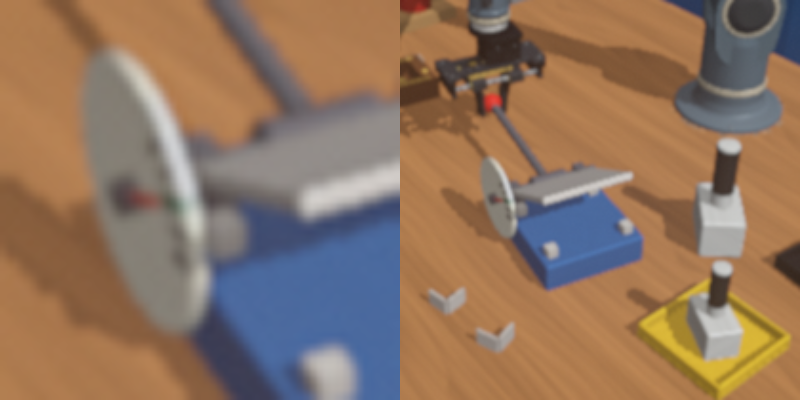

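The red pointer lies on the green mark (left panel 165,202). Plate and lever measure between 28.3 and 30.8 degrees, the hand holds the ball, and the mallet stands in the tray. Handing in.

```bash
python3 -c "
from bench import arm
print(arm.close_job())"
```

```text
the job is handed in; nothing more can be done
None
```

The job is handed in, with no verdict returned: the mallet stands upright in the yellow tray, and the arm holds the lever by its red ball with the plate at about 30 degrees, pointer on the green mark.

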